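Fit the stirrer shaft through both bearings of the stirring stand

TASK

Set up the small stirring stand: swing its lower bearing arm, the one with the upright black handle, fully home against its stop, under the upper bearing. Then take the long stirrer shaft out of the grey block (leave the short one where it is) and thread it tip first down through the upper bearing and then the lower one, until its tip hangs inside the glass dish, clearly below the rim and clear of the bottom. Finish while still holding the shaft upright and still like that, because nothing else carries it until a colleague tightens the clamp screw; do not shift the dish or press the shaft on its bottom.

Things in the scene. Friction and masses are not known exactly. Their poses are not given: they have to be found in the camera images.
- stand: Fixed stirring stand. Origin: on the worktop, straight below the axis of the upper bearing; z up, +x from that axis to the column. Grey base plate from x = -50 to +135, y = -55 to +55 mm, top at z = 12. Steel column 18 mm thick at x = +100 mm, top at z = 153. A fixed upper arm, 13 mm wide, carries the upper bearing (z = 112 to 136); small black clamp screws on its +y side, to y = +34.
- upper_mouth (a point): Centre of the mouth (top face) of the upper bearing, z = 136 mm, on the axis of the stand. Both bearings are white upright sleeves, 33 mm across at the top, with a 13 mm bore for the 10 mm shaft and a conical lead-in 20 mm wide at the mouth and 7 mm deep.
- lower_arm (a joint): Angle of the swing arm about the column, rad. 0 = fully home on its stop, lower bearing straight below the upper one; grows counter-clockwise seen from above (starts at 0.4 to 0.85, travel ends at 1.1). Friction hinge (under 1 N at the handle), stays where it is left. Its upright axis is the column, at (+100, 0) mm in the stand's frame.
- lower_mouth (a point): Centre of the mouth (top face) of the lower bearing, z = 80 mm, 100 mm from the column's axis, on the swing arm and moving with it; the bearing runs from z = 60 to 80 mm.
- swing_handle (a point): Centre of the top of the upright round black handle (14 mm across, z = 84 to 130 mm) at the free end of the swing arm, 145 mm from the column's axis; moves with the arm. With the arm home it stands 45 mm from the bearing axis, on the stand's -x side.
- dish: Round glass staining dish, 76 mm across, 40 mm high, loose, standing on the base plate below the bearings. Origin: centre of its underside, 12 mm above the work surface; its inner floor is 16 mm and its rim 52 mm above the work surface.
- shaft_block: Fixed grey plastic block, 56 x 110 x 50 mm, on a black foot of 66 x 120 x 6 mm; origin at the centre of its underside. Two upright holes of 11.5 mm, 42 mm deep, 30 mm either side of its centre along its y axis, hold the two shafts upright, either one in either hole. Behind it a tall analyser (top with boxes 0.33 m above the worktop) takes up the world region beyond about x = 0.57 m, from y = 0.25 to -0.15 m.
- long_shaft: The long stirrer shaft: straight steel, 170 mm long, 0.1 kg, loose. Origin: centre of its lower end, the tip (3 mm chamfer); z runs up the shaft. 10 mm across; the top 30 mm is a hub 14 mm across, to be held. At the start it stands upright in the block, tip at z = 8 mm, top at 178 mm.
- long_shaft_hub (a point): Middle of the hub of the long shaft, on its axis, 155 mm above the tip.
- short_shaft: The short shaft, same make but 115 mm long, standing in the other hole, top 123 mm above the work surface. Origin: centre of its lower end. Stays where it is.

How it is judged:
On the way, in this order (a step that is already met when the one before it is completed fails the run):
1. the lower bearing arm is swung home under the upper bearing (value of joint lower_arm below 0.05 rad), for 0.2 s.
2. the tip of the long shaft has gone down through the upper bearing (height (world z) of long_shaft below 0.111 m and horizontal distance between long_shaft and stand below 0.012 m and horizontal distance between long_shaft_hub and stand below 0.02 m), for 0.02 s.
At the end, for the whole second after the job is handed in: Arm home (0.06 rad). Long shaft in both bearings: tip 9 mm, hub 12 mm from the axis at most, upright within 0.1 rad, tip 18 to 47 mm above the worktop, clear of the dish, still (20 mm/s), held by the fingers (over 1 N). Dish flat within 15 mm of the axis; short shaft in the block (value of joint lower_arm below 0.06 rad and horizontal distance between long_shaft and stand below 0.009 m and horizontal distance between long_shaft_hub and stand below 0.012 m and angle between the z axis of long_shaft and the z axis of stand, either way round below 0.1 rad and height (world z) of long_shaft between 0.018 and 0.047 m and contact force between the fingers and long_shaft above 1 N and contact force between long_shaft and dish below 0.2 N and linear speed of long_shaft below 0.02 m/s and horizontal distance between dish and stand below 0.015 m and angle between dish's own z axis and vertical below 0.05 rad and height (world z) of short_shaft below 0.02 m); the arm keeps its last pose, push and grip.
It fails at once if the shaft is pressed on the dish (over 6 N) (contact force between long_shaft and dish above 6 N).
It fails at once if the dish is shifted by more than 20 mm (distance of dish from where it was at the start of the episode above 0.02 m).
It fails at once if the short shaft is lifted out of its place (height (world z) of short_shaft above 0.03 m).
It also fails if it takes over 64 s, if anything falls off the work surface, if the arm or the gripper's body presses on something with over 40 N, if the wrist force passes 120 N, or if a joint passes its speed limit or range.

ROBOT

A 6-joint arm with a two-finger parallel gripper is mounted at the origin on a cart in front of the work surface, level with it; the furniture and walls round the work are solid. World frame = base frame: x ahead of the robot, y to its left, z up, the work surface at z = 0. Lengths are in m, angles in rad, forces in N, time in s.
With the tool pointing down it reaches from about 0.35 to 0.775 m from the base axis. Payload 7.3 kg.
Tool frame: the origin (TCP) lies midway between the tips of the shut fingers; the grasp point (between the pads) lies 19 mm behind it; z points along the fingers, y is the direction in which the jaws open and shut (so a half turn about z gives the same grasp; the last joint's range is limited). The gripper opens to 92 mm and grips with 3 to 60 N. Pads are 19 mm wide; open, the fingers measure 130 mm over their backs; the gripper's body (75 mm by 190 mm) begins 47 mm behind the grasp point.
Start: joints at [-0.146, 0.342, 1.524, -0, 1.275, -0.146], TCP at [0.525, 0, 0.227] pointing down, gripper open.
Joint ranges: [-2.53, 2.53], [-0.77, 2.02], [0.04, 2.7], [-1, 4.14], [0.28, 2.66], [-3.11, 3.11]. Speed limits (rad/s): [2.57, 2.57, 3.14, 3.14, 3.14, 3.14].

INTERFACE

Orientations are given as [roll, pitch, yaw] about the fixed x, y, z axes, in that order (R = Rz(yaw) Ry(pitch) Rx(roll)).
In Python, from cell import robot gives the robot as it stands.
- The arm moves only by the tool step_arm, never from a script. Its argument "moves" is a list that holds one entry, the list of rows, each a list of 4 numbers: the shift along the tool's x, y, z in m, then the turn about the tool's z in rad. In form: [[[dx, dy, dz, roll], ...]]. A call has 1 to 8 rows; each row shifts and turns the commanded pose from where the row before left it, along the tool's axes as they then stand; what a row does not reach is not made up. A row lasts 1/12 s, in which the tool goes at most 41.7 mm and 7.16 degrees, less where a joint would pass 70% of its speed; a pose out of reach is approached as far as the arm can. A call with a gripper value outside its range is refused whole. "hand" is the opening, from 0 (shut) to 1 (fully open), set as the call begins (left out, the last holds). The fingers move at their own pace and stop on an object; "force" is the grip in N (left out, the last holds). Time passes only in rows, so rows that do not move let the fingers close. It gives the time, the measured TCP pose, the force and the opening at its end, in the units of the state.
- robot.observe(): the state, without advancing time (a new reading comes with each control period).
- robot.read_camera(name): name is "scene" or "side" or "wrist"; returns a dict with "frame" (400x640x3 uint8, red, green, blue), "fovy" (degrees; the focal length in pixels is half the picture's height over the tangent of half this angle, whatever the lens; pixels are square), "cx", "cy" (the principal point, pixels), "R" (3x3) and "t" (3): a world point X has camera coordinates R X + t. Camera axes: x right, y down, z forward; pixel columns grow to the right and rows downward; lengths in m; the calibration is good to about 2 mm. The wrist camera is an equidistant fisheye: a pixel r from the principal point sees the ray r / f radians off the axis. A picture is of the moment at which its call begins. There is no depth.
- robot.hand_in(): hands the job in, once; it reports no verdict.
The state is a dict: "time": time; "qpos": joint angles; "qvel": joint speeds; "joint_efforts": joint torques, N m; "tool_pos": TCP position; "tool_rot": TCP orientation; "contact_force": force on the tool from outside, world axes, zero at the start; "torque": the same for the moment, N m; "opening": finger opening in m.
Only numpy, scipy, OpenCV 4.12 (cv2) and the standard library are available. Lean on these libraries where they do the work, as an engineer would, in place of code of your own. Each camera call takes 0.05 s, during which the arm holds its last target.

## Working session

There is one attempt and no reset: what is moved stays moved. The work goes in short steps, Python scripts to look and compute and a tool call to move; the robot and the scene stay as the last step left them, time stands still between calls to the robot, and variables do not carry over. Pictures are saved under pics/ and viewed, and the job is handed in when it is done.

Besides the shell and the picture viewer there is one more tool, called as name(argument=value, ...), one argument or row to a line, values as JSON. step_arm: Moves the arm, as the interface text tells. Its arguments: {"type":"object","properties":{"moves":{"type":"array","items":{"type":"array","items":{"type":"array","items":{"type":"number"}}}},"hand":{"type":"number"},"force":{"type":"number"}},"required":["moves"]}

```bash
mkdir -p pics; ls; python3 - <<'E'
from cell import robot
import cv2
s=robot.observe();print(s)
for n in ["scene","side","wrist"]:
    c=robot.read_camera(n);cv2.imwrite(f"pics/{n}0.png",c["frame"][:,:,::-1]);print(n,c["fovy"],c["cx"],c["cy"],c["R"],c["t"])
E
```

```text
pics
{'time': 0.0, 'qpos': array([-1.45992575e-01,  3.42752267e-01,  1.52498812e+00, -5.13963197e-06,
        1.27541506e+00, -1.46002340e-01]), 'qvel': array([-0.00083646,  0.00034658,  0.00015776, -0.00154229,  0.00032703,
        0.0007819 ]), 'joint_efforts': array([ 7.61924657e-04, -4.31245601e+01, -2.44219762e+01,  7.17750052e-02,
        5.59406646e-02, -1.04314388e-04]), 'tool_pos': array([5.24600672e-01, 8.32926937e-05, 2.26039721e-01]), 'tool_rot': array([-3.14004577e+00, -2.22499734e-04,  1.57080742e+00]), 'contact_force': array([-0.62798999, -0.16223083, -0.21767817]), 'torque': array([ 0.03948852,  0.01878761, -0.00859904]), 'opening': 0.09190819170604456}
scene 47.94988478986837 314.43574183893105 198.9140260307265 [[ 0.65414789 -0.75618384 -0.01662916]
 [-0.40764568 -0.33395015 -0.8498837 ]
 [ 0.63711501  0.56272844 -0.52670786]] [-0.42040975  0.30236192  0.80417639]
side 50.68714085756316 319.0605000015028 191.72420761723254 [[-0.99880919  0.04506126 -0.01869984]
 [ 0.03308111  0.34381587 -0.9384542 ]
 [-0.03585862 -0.93795529 -0.34489713]] [0.56268686 0.12200966 0.86413414]
wrist 65.70646984690485 318.0569953212719 196.71498127456377 [[ 0.99999814  0.00112766 -0.00156225]
 [ 0.00151825 -0.96040915  0.27858924]
 [-0.00118624 -0.27859109 -0.96040908]] [-0.52530718 -0.03696818  0.39089734]
```

View pics/scene0.png

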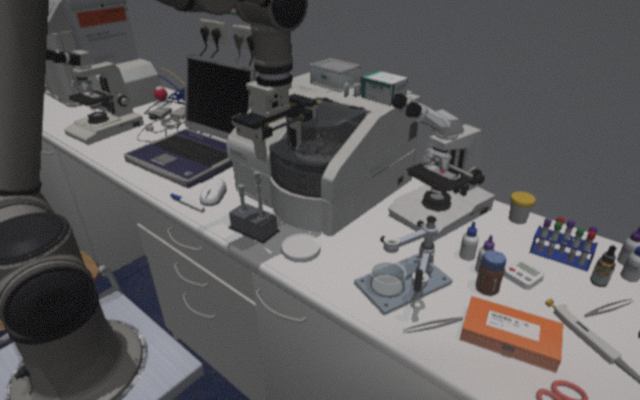

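View pics/side0.png

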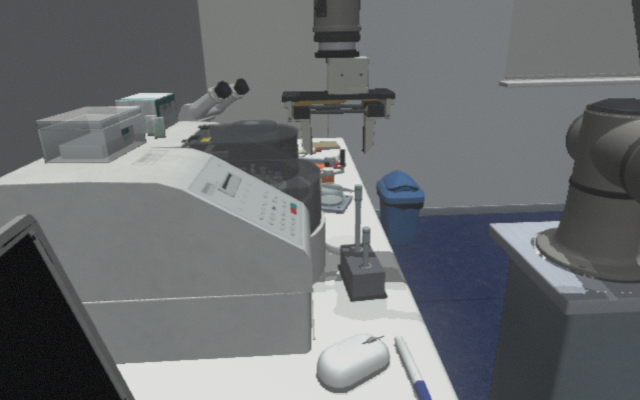

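View pics/wrist0.png

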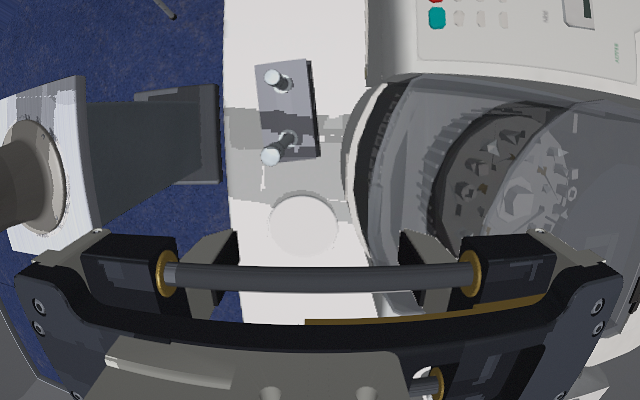

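```bash
cat > h.py <<'E'
import numpy as np, cv2
from cell import robot
def cam(n,save=None):
    c=robot.read_camera(n)
    c['f']=200/np.tan(np.radians(c['fovy'])/2); c['n']=n
    c['R']=np.array(c['R']);c['t']=np.array(c['t'])
    if save: cv2.imwrite(f"pics/{save}.png",c['frame'][:,:,::-1])
    return c
def ray(c,u,v):
    x=np.array([u-c['cx'],v-c['cy']])
    if c['n']=='wrist':
        r=np.hypot(*x);th=r/c['f'];d=np.array([*(x/max(r,1e-9)*np.sin(th)),np.cos(th)])
    else: d=np.array([*(x/c['f']),1.]);d/=np.linalg.norm(d)
    return -c['R'].T@c['t'], c['R'].T@d
def onplane(c,u,v,z):
    o,d=ray(c,u,v);return o+d*(z-o[2])/d[2]
def proj(c,X):
    p=c['R']@np.array(X)+c['t']
    if c['n']=='wrist':
        r=np.hypot(p[0],p[1]);th=np.arctan2(r,p[2]);return c['cx']+c['f']*th*p[0]/r,c['cy']+c['f']*th*p[1]/r
    return c['cx']+c['f']*p[0]/p[2],c['cy']+c['f']*p[1]/p[2]
def tri(*rs):
    A=0;b=0
    for o,d in rs:
        P=np.eye(3)-np.outer(d,d);A=A+P;b=b+P@o
    return np.linalg.solve(A,b)
def crop(c,u0,v0,w,h,k,name):
    im=c['frame'][v0:v0+h,u0:u0+w,::-1]
    cv2.imwrite(f"pics/{name}.png",cv2.resize(im,None,fx=k,fy=k,interpolation=cv2.INTER_CUBIC))
E
python3 - <<'E'
from h import *
c=cam("scene");crop(c,340,200,130,120,5,"sc1")
crop(c,215,160,90,90,6,"sc2")
c=cam("side");crop(c,300,130,110,175,3,"sd1")
E
```

```text
(no output)
```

View pics/sc1.png

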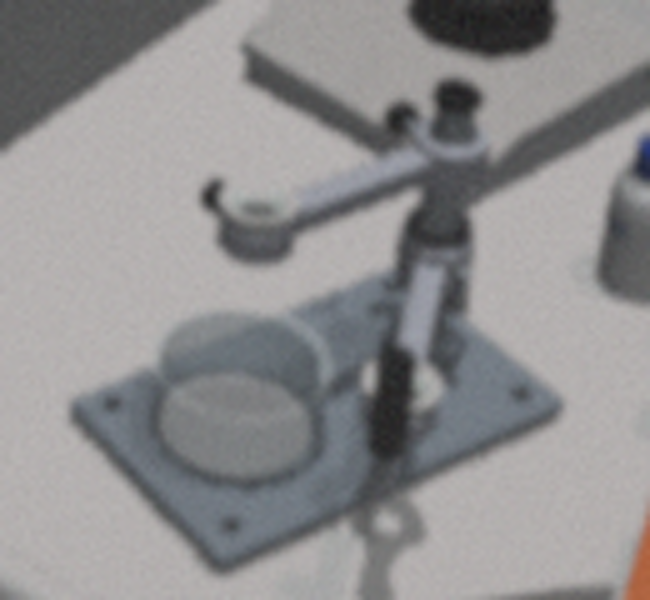

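View pics/sc2.png

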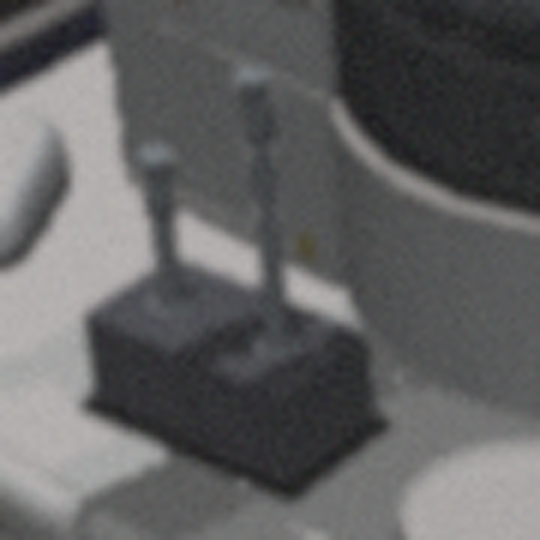

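View pics/sd1.png

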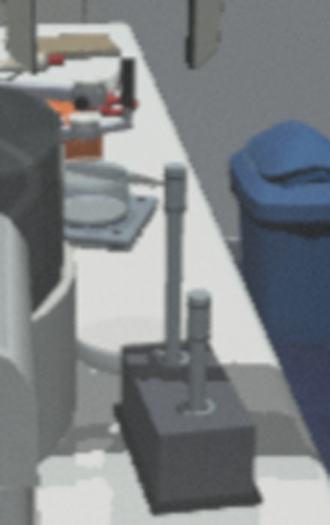

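```bash
python3 - <<'E'
from h import *
c=cam("scene")
P=lambda u,v:(340+u/5,200+v/5)
print("upmouth",onplane(c,*P(258,207),.136))
for q in [(75,405),(225,562),(560,402),(388,273)]: print("corner",onplane(c,*P(*q),.012))
print("col top?",onplane(c,*P(456,90),.153))
print("handle top",onplane(c,*P(395,352),.130),"bot",onplane(c,*P(388,455),.084))
print("dish",onplane(c,*P(238,470),.012))
Q=lambda u,v:(215+u/6,160+v/6)
S=lambda u,v:(300+u/3,130+v/3)
s=cam("side")
print("long",onplane(c,*Q(253,74),.178),onplane(s,*S(175,166),.178),tri(ray(c,*Q(253,74)),ray(s,*S(175,166))))
print("short",onplane(c,*Q(157,152),.123),onplane(s,*S(200,294),.123))
w=cam("wrist")
print("wl",onplane(w,270,157,.178),onplane(w,275,78,.123))
for q in [(145,40-0),]: pass
E
```

```text
upmouth [ 0.51248135 -0.31562156  0.136     ]
corner [ 0.48780939 -0.24971494  0.012     ]
corner [ 0.45238962 -0.34943176  0.012     ]
corner [ 0.62228336 -0.40811813  0.012     ]
corner [ 0.65249678 -0.30743132  0.012     ]
col top? [ 0.61075213 -0.3461465   0.153     ]
handle top [ 0.47743004 -0.39687484  0.13      ] bot [ 0.47475881 -0.40095036  0.084     ]
dish [ 0.49917791 -0.32511393  0.012     ]
long [0.48963594 0.03960866 0.178     ] [0.49368632 0.0510354  0.178     ] [0.49271605 0.04335464 0.17534783]
short [0.48564476 0.09946424 0.123     ] [0.48678658 0.1093503  0.123     ]
wl [0.49314773 0.0419147  0.178     ] [0.48978993 0.10111712 0.123     ]
```

step_arm(
  moves=[
    [[-0.04, -0.007, 0, 0], [-0.04, -0.007, 0, 0], [-0.04, -0.007, 0, 0], [-0.04, -0.007, 0, 0], [-0.04, -0.007, 0, 0], [-0.04, -0.007, 0, 0], [-0.04, -0.007, 0, 0], [-0.04, -0.007, 0, 0]],
  ],
  hand=0,
  force=20,
)

```text
time: 1.07
tool_pos: [0.4683, -0.3219, 0.2268]
tool_rot: [3.141, 0.0, 1.571]
contact_force: [0.2, -0.3, 0.5]
opening: 0.0431
```

step_arm(
  moves=[
    [[-0.04, 0, 0, 0], [-0.04, 0, 0, 0], [-0.04, 0, 0, 0], [-0.01, 0, 0, 0], [0, 0, 0, 0], [0, 0, 0, 0]],
  ],
)

```text
time: 1.57
tool_pos: [0.4688, -0.4496, 0.2261]
tool_rot: [-3.141, -0.001, 1.57]
contact_force: [-0.3, 0.9, 0.1]
opening: 0.0035
```

```bash
python3 - <<'E'
from h import *
s=robot.observe();print(s['tool_pos'],s['tool_rot'],s['opening'],s['contact_force'],s['time'])
c=cam("wrist","w1");cam("scene","s1")
E
```

```text
[ 0.46877649 -0.44963199  0.22605379] [-3.14109803e+00 -1.48127178e-03  1.56993891e+00] 0.0035271990970962746 [-0.34182023  0.8960833   0.10082606] 1.5667
```

View pics/w1.png

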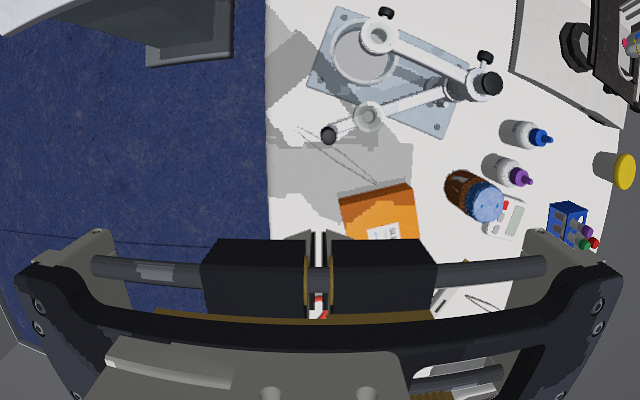

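View pics/s1.png

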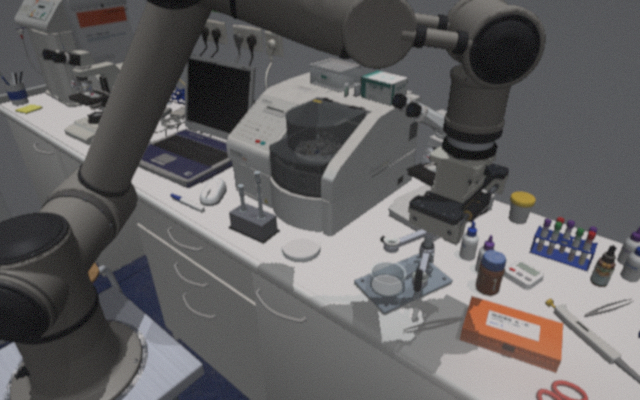

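Wrist view: upper mouth near (378,37), lower bearing (368,115), handle top (330,135), column top knob (490,83).

```bash
python3 - <<'E'
from h import *
c=cam("wrist");crop(c,290,0,230,160,3.4,"w1c")
print(onplane(c,378,37,.136),onplane(c,368,115,.08),onplane(c,328,135,.13),onplane(c,488,84,.153))
E
```

```text
[ 0.51813602 -0.31328261  0.136     ] [ 0.51932409 -0.3791841   0.08      ] [ 0.47842394 -0.39562634  0.13      ] [ 0.60906571 -0.34560028  0.153     ]
```

View pics/w1c.png

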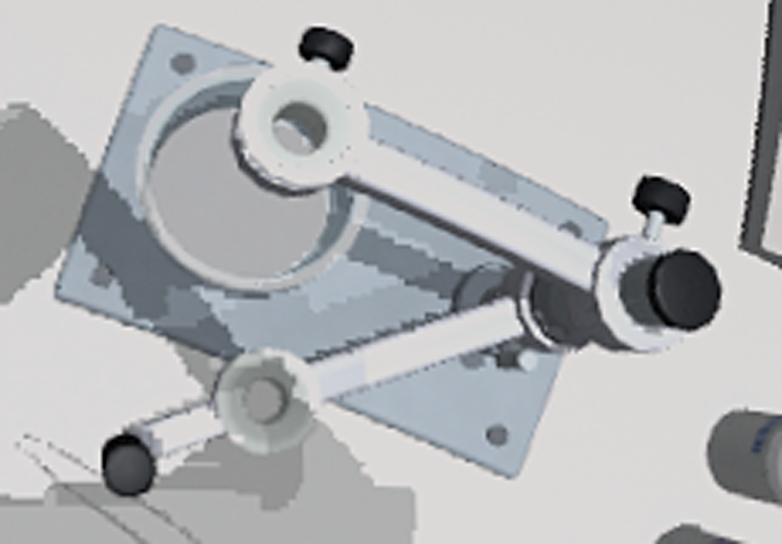

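step_arm(
  moves=[
    [[0, 0, 0.03, 0], [0, 0, 0.035, 0], [0, 0, 0.035, 0], [0, 0, 0.025, 0], [0, 0, 0, 0], [0.01, 0, 0, 0], [0.01, 0, 0, 0]],
  ],
)

```text
time: 2.3
tool_pos: [0.47, -0.4296, 0.1039]
tool_rot: [3.139, 0.002, 1.571]
contact_force: [0.1, 0.6, 0.4]
opening: 0.0001
```

step_arm(
  moves=[
    [[0.015, 0, 0, 0], [0.015, 0, 0, 0], [0.015, 0, 0, 0], [0.015, 0, 0, 0], [0.015, 0, 0, 0], [0, 0, 0, 0]],
  ],
)

```text
time: 2.8
tool_pos: [0.4701, -0.3523, 0.1047]
tool_rot: [3.139, 0.002, 1.573]
contact_force: [0.1, 0.1, 0.4]
opening: 0.0003
```

```bash
python3 - <<'E'
from h import *
s=robot.observe();print(s['tool_pos'],s['tool_rot'],s['opening'],s['contact_force'],s['time'])
c=cam("scene","s2");crop(c,320,160,150,150,4,"s2c")
c=cam("wrist","w2")
E
```

```text
[ 0.47007176 -0.35229118  0.10468149] [3.13887629e+00 1.62354601e-03 1.57333385e+00] 0.000296699773921372 [0.09030797 0.10453363 0.39261497] 2.8
```

View pics/s2c.png

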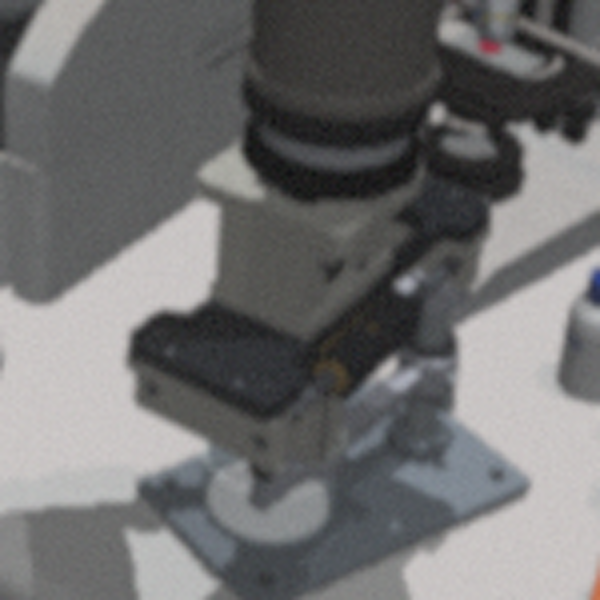

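View pics/w2.png

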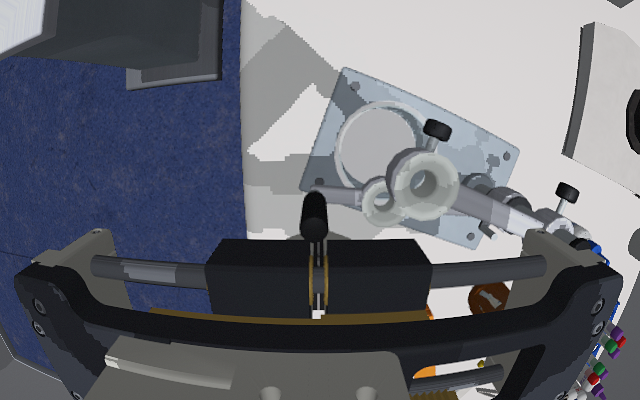

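step_arm(
  moves=[
    [[0.01, 0, 0, 0], [0.01, 0, 0, 0], [0.006, 0, 0, 0], [0.004, 0, 0, 0], [0, 0, 0, 0]],
  ],
)

```text
time: 3.32
tool_pos: [0.469, -0.3239, 0.1017]
tool_rot: [-3.141, -0.001, 1.572]
contact_force: [-0.6, -0.9, 0.4]
opening: 0.0005
```

step_arm(
  moves=[
    [[0.002, 0, 0, 0], [0.002, 0, 0, 0], [0.001, 0, 0, 0], [0, 0, 0, 0]],
  ],
)

```text
time: 3.65
tool_pos: [0.469, -0.3199, 0.1016]
tool_rot: [-3.142, -0.0, 1.571]
contact_force: [0.7, -0.2, -0.7]
opening: 0.0006
```

step_arm(
  moves=[
    [[0.002, 0, 0, 0], [0.002, 0, 0, 0], [0, 0, 0, 0]],
  ],
)

```text
time: 3.9
tool_pos: [0.469, -0.3156, 0.1017]
tool_rot: [-3.141, -0.0, 1.571]
contact_force: [-0.1, 1.1, 0.1]
opening: 0.0006
```

step_arm(
  moves=[
    [[0.002, 0, 0, 0], [0.001, 0, 0, 0], [0, 0, 0, 0]],
  ],
)

```text
time: 4.15
tool_pos: [0.4691, -0.3135, 0.1018]
tool_rot: [3.141, 0.001, 1.571]
contact_force: [-0.2, -4.5, -2.8]
opening: 0.0006
```

```bash
python3 - <<'E'
from h import *
s=robot.observe();print(s['tool_pos'],s['contact_force'],s['time'])
c=cam("wrist","w3");crop(c,280,60,260,190,3,"w3c")
E
```

```text
[ 0.46909203 -0.31354108  0.10181509] [-0.21163086 -4.48710044 -2.80757512] 4.15
```

View pics/w3c.png

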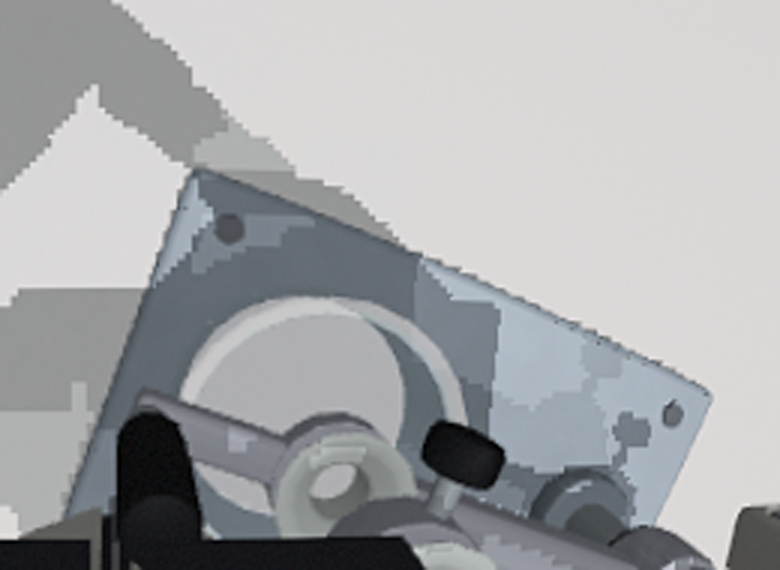

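step_arm(
  moves=[
    [[0.001, 0, 0, 0], [0, 0, 0, 0]],
  ],
)

```text
time: 4.37
tool_pos: [0.4691, -0.3134, 0.1019]
tool_rot: [3.141, 0.003, 1.571]
contact_force: [-0.3, -8.1, -2.5]
opening: -0.0
```

step_arm(
  moves=[
    [[-0.02, 0, 0, 0], [-0.03, 0, 0, 0], [-0.01, 0, -0.03, 0], [0, 0, -0.04, 0], [0, 0.01, -0.04, 0], [0, 0.01, -0.03, 0], [0, 0, 0, 0], [0, 0, 0, 0]],
  ],
)

```text
time: 5.03
tool_pos: [0.4898, -0.3718, 0.2434]
tool_rot: [3.139, 0.002, 1.572]
contact_force: [-0.6, 0.2, -0.4]
opening: 0.0003
```

```bash
python3 - <<'E'
from h import *
s=robot.observe();print(s['tool_pos'],s['contact_force'],s['time'])
c=cam("wrist","w4");print(-c['R'].T@c['t']);crop(c,250,20,260,190,3,"w4c")
c=cam("scene","s4");crop(c,340,200,130,120,5,"s4c")
E
```

```text
[ 0.48982346 -0.37183421  0.24342904] [-0.5849821   0.24582655 -0.37607431] 5.0333
[ 0.49029705 -0.2976257   0.40206949]
```

View pics/w4c.png

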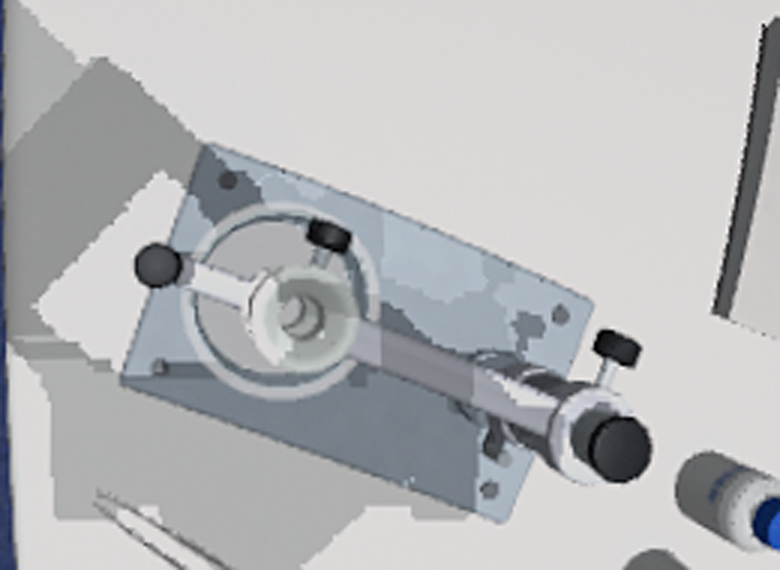

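View pics/s4c.png

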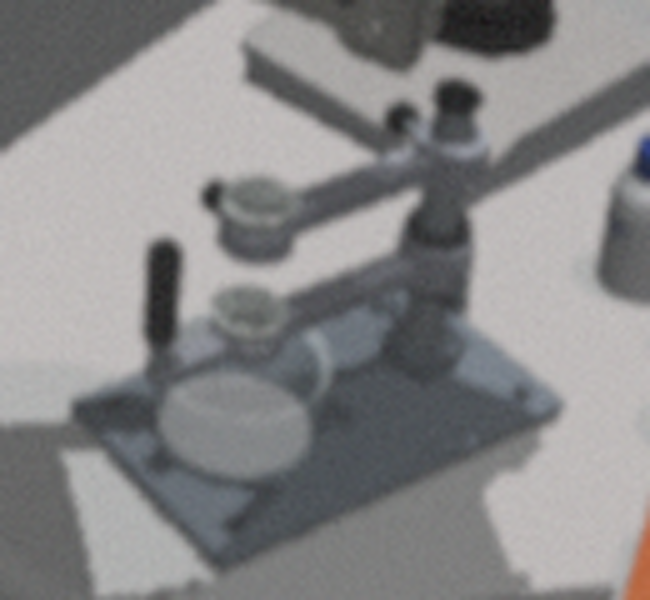

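```bash
python3 - <<'E'
from h import *
w=cam("wrist");c=cam("scene")
W=lambda u,v:(250+(u-1)/3,20+(v-1)/3)
S=lambda u,v:(340+(u-2)/5,200+(v-2)/5)
pw=onplane(w,*W(305,317),.136);ps=onplane(c,*S(259,200),.136)
print("mouth",pw,ps,tri(ray(w,*W(305,317)),ray(c,*S(259,200))))
print("low s",onplane(c,*S(250,308),.08))
cw=np.array([onplane(w,*W(*q),.012) for q in [(208,143),(593,303),(503,522),(123,380)]])
cs=np.array([onplane(c,*S(*q),.012) for q in [(388,273),(560,402),(225,560),(75,405)]])
cs2=np.array([onplane(c,*S(*q),.012) for q in [(75,405),(388,273),(560,402),(225,560)]])
for C in (cw,cs2):
    e=(C[1]-C[0]+C[2]-C[3]);yaw=np.arctan2(e[1],e[0]);m=C.mean(0)
    print(yaw,m-0.0425*np.array([np.cos(yaw),np.sin(yaw),0]),np.linalg.norm(C[1]-C[0]),np.linalg.norm(C[2]-C[1]))
print("col",onplane(w,*W(620,448),.153),onplane(c,*S(457,93),.153))
print("handle",onplane(w,*W(157,265),.130),onplane(c,*S(163,250),.130))
E
```

```text
mouth [ 0.51721483 -0.31029794  0.136     ] [ 0.51719175 -0.31214971  0.136     ] [ 0.51773632 -0.31097449  0.13510424]
low s [ 0.51870878 -0.3117026   0.08      ]
-0.3486316806202156 [ 0.51623065 -0.30950017  0.012     ] 0.17912040770570567 0.10591500331541788
-0.3366071003367566 [ 0.51439952 -0.31316668  0.012     ] 0.1747180486328435 0.10535663728396068
col [ 0.60870176 -0.34314854  0.153     ] [ 0.60984567 -0.34618538  0.153     ]
handle [ 0.47523594 -0.29574367  0.13      ] [ 0.4734625  -0.29705093  0.13      ]
```

step_arm(
  moves=[
    [[0, 0, -0.02, -0.12], [0, 0, -0.02, -0.12], [0, 0, 0, -0.12], [0, 0, 0, -0.12], [0, 0, 0, -0.12], [0, 0, 0, -0.12], [0, 0, 0, -0.12], [0, 0, 0, -0.12]],
  ],
  hand=0.5,
)

```text
time: 5.9
tool_pos: [0.4884, -0.3716, 0.2801]
tool_rot: [3.141, -0.003, 2.536]
contact_force: [-0.2, 0.3, -0.0]
opening: 0.0448
```

step_arm(
  moves=[
    [[0, 0, 0, -0.12], [0, 0, 0, -0.12], [0, 0, 0, -0.12], [0, 0, 0, -0.12], [0, 0, 0, -0.12], [0, 0, 0, 0], [0, 0, 0, 0]],
  ],
)

```text
time: 6.48
tool_pos: [0.4886, -0.3718, 0.2806]
tool_rot: [3.14, -0.002, 3.127]
contact_force: [-0.6, -0.1, -0.3]
opening: 0.0458
```

```bash
python3 - <<'E'
from h import *
s=robot.observe();print(s['tool_pos'],s['tool_rot'],s['opening'],s['qpos'])
E
```

```text
[ 0.48861539 -0.37175595  0.28056973] [ 3.13992461e+00 -1.51259141e-03  3.12697086e+00] 0.04579260781236001 [-7.75247714e-01  4.81589729e-01  1.15904228e+00  1.65977621e-04
  1.50320628e+00 -2.33143238e+00]
```

step_arm(
  moves=[
    [[0, 0.04, 0, -0.014], [0, 0.041, 0, 0], [0, 0.041, 0, 0], [0, 0.041, 0, 0], [0, 0.041, 0, 0], [0, 0.041, 0, 0], [0, 0.041, 0, 0], [0, 0.041, 0, 0]],
  ],
)

```text
time: 7.15
tool_pos: [0.4878, -0.0431, 0.2815]
tool_rot: [3.141, -0.0, 3.14]
contact_force: [0.7, -0.8, -0.4]
opening: 0.0458
```

step_arm(
  moves=[
    [[0, 0.041, 0, 0], [0, 0.041, 0, 0], [0, 0.004, 0, 0], [0, 0, 0, 0], [0, 0, 0, 0]],
  ],
)

```text
time: 7.57
tool_pos: [0.4881, 0.0408, 0.2814]
tool_rot: [-3.141, -0.001, -3.139]
contact_force: [0.1, -0.9, -0.3]
opening: 0.0458
```

```bash
python3 - <<'E'
from h import *
s=robot.observe();print(s['tool_pos'],s['tool_rot'],s['opening'],s['time'])
c=cam("wrist","w5")
E
```

```text
[0.48811141 0.04081347 0.28144217] [-3.14102688e+00 -5.16625979e-04 -3.13934803e+00] 0.045754216116984874 7.5667
```

View pics/w5.png

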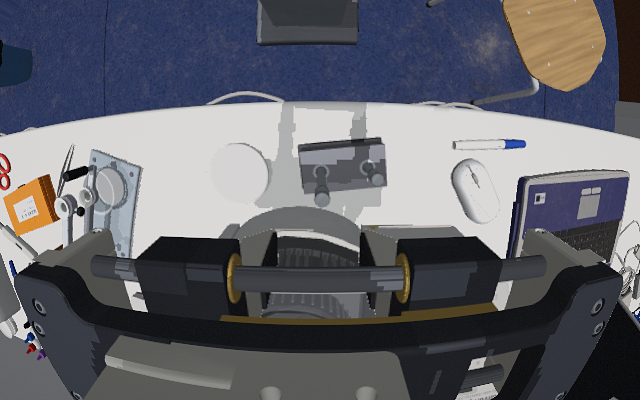

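```bash
python3 - <<'E'
from h import *
c=cam("wrist");crop(c,290,130,110,90,6,"w5c")
print(onplane(c,322,199,.178),onplane(c,377,179,.123))
E
```

```text
[0.49206566 0.04233055 0.178     ] [0.48612715 0.10142232 0.123     ]
```

View pics/w5c.png

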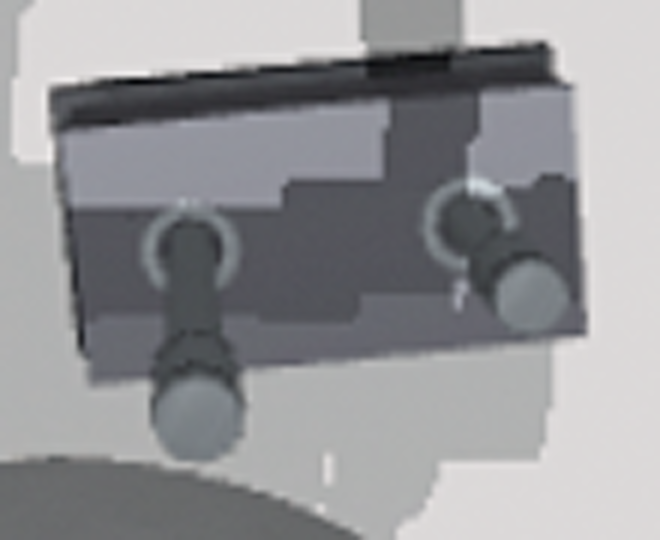

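step_arm(
  moves=[
    [[-0.0044, 0.0015, 0.03, 0], [0, 0, 0.03, 0], [0, 0, 0.02, 0], [0, 0, 0, 0], [0, 0, 0, 0]],
  ],
)

```text
time: 8.08
tool_pos: [0.4925, 0.0412, 0.2014]
tool_rot: [3.142, -0.002, -3.141]
contact_force: [-0.7, 0.2, 1.3]
opening: 0.046
```

```bash
python3 - <<'E'
from h import *
s=robot.observe();print(s['tool_pos'],s['tool_rot'],s['contact_force'],s['time'])
c=cam("wrist","w6");crop(c,230,130,180,150,4,"w6c")
c=cam("side","d6");crop(c,300,60,120,240,2.5,"d6c")
E
```

```text
[0.49245217 0.04121347 0.20139932] [ 3.14157865e+00 -1.97916911e-03 -3.14115435e+00] [-0.71673795  0.15954858  1.26441545] 8.0833
```

View pics/w6c.png

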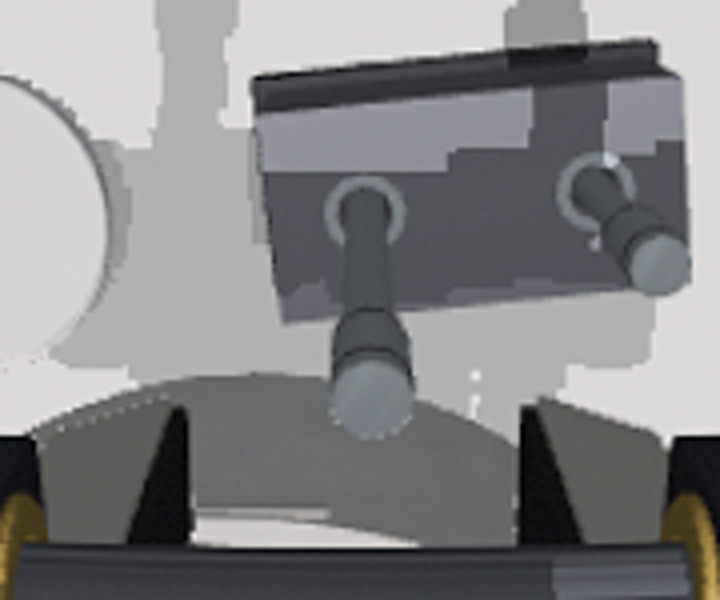

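View pics/d6c.png

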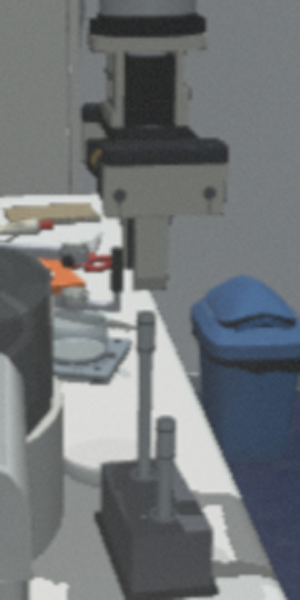

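```bash
python3 - <<'E'
from h import *
w=cam("wrist");d=cam("side")
print(onplane(w,230+371/4,130+404/4,.178), onplane(d,300+146/2.5,60+318/2.5,.178))
t=robot.observe()['tool_pos']
for dy in (.02,.045):
  for z in (0,.0):
    for dx in (-.0095,.0095):
        u,v=proj(d,t+[dx,dy,z]);print((u-300)*2.5,(v-60)*2.5)
u,v=proj(d,[.4925,.0425,.178]);print((u-300)*2.5,(v-60)*2.5)
for dy in (-.023,.023):
    u,v=proj(w,t+[0,dy,-0.0]);print((u-230)*4,(v-130)*4)
E
```

```text
[0.49574352 0.04345418 0.178     ] [0.49485317 0.06068446 0.178     ]
162.42113848718546 283.07234531954157
134.61870316567754 283.9528959871476
162.42113848718546 283.07234531954157
134.61870316567754 283.9528959871476
168.004523043776 294.56830364907233
139.2686157261349 295.48987304116565
168.004523043776 294.56830364907233
139.2686157261349 295.48987304116565
145.90666488179792 309.2931216015671
200.84679476219708 457.9607378679917
525.7243414692662 458.5016165076747
```

step_arm(
  moves=[
    [[-0.001, 0.0015, 0.02, 0], [0, 0, 0.02, 0], [0, 0, 0.015, 0], [0, 0, 0, 0], [0, 0, 0, 0]],
  ],
)

```text
time: 8.7
tool_pos: [0.4939, 0.044, 0.1474]
tool_rot: [-3.142, 0.0, -3.138]
contact_force: [0.4, 0.6, 0.3]
opening: 0.0454
```

step_arm(
  moves=[
    [[0, 0, 0, 0], [0, 0, 0, 0], [0, 0, 0, 0], [0, 0, 0, 0], [0, 0, 0, 0], [0, 0, 0, 0]],
  ],
  hand=0,
  force=30,
)

```text
time: 9.2
tool_pos: [0.4938, 0.044, 0.1471]
tool_rot: [-3.142, 0.001, -3.138]
contact_force: [-0.0, 1.0, 2.2]
opening: 0.0135
```

```bash
python3 - <<'E'
from h import *
s=robot.observe();print(s['tool_pos'],s['tool_rot'],s['contact_force'],s['torque'],s['opening'],s['time'])
c=cam("wrist","w7");crop(c,230,130,180,150,4,"w7c")
c=cam("side","d7");crop(c,300,60,120,240,2.5,"d7c")
E
```

```text
[0.49382093 0.0440234  0.14705853] [-3.14154771e+00  7.16736320e-04 -3.13840316e+00] [-0.04088521  0.9519395   2.20692093] [ 0.15859907 -0.03638426 -0.05665099] 0.01345771057995979 9.2
```

View pics/w7c.png

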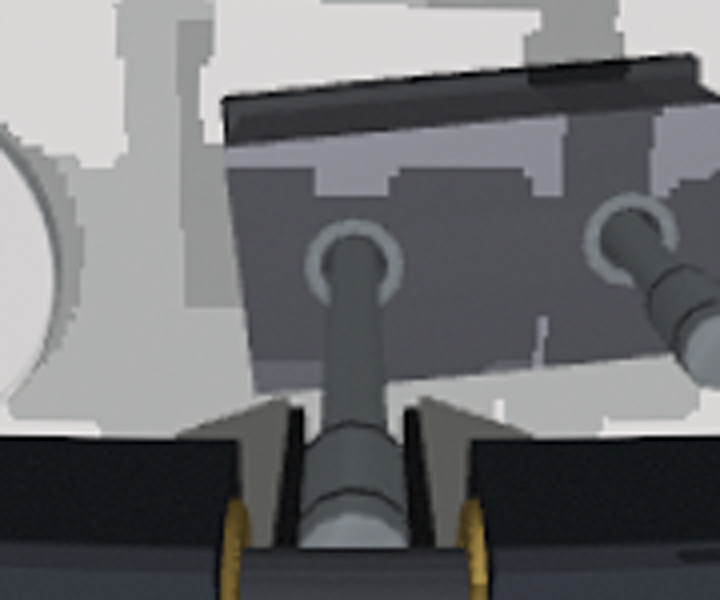

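View pics/d7c.png

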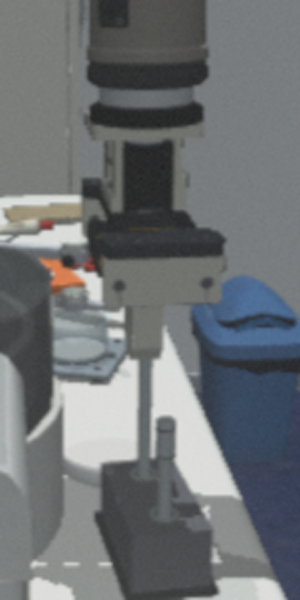

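step_arm(
  moves=[
    [[0, 0, 0, 0], [0, 0, -0.005, 0], [0, 0, -0.015, 0], [0, 0, -0.02, 0], [0, 0, -0.03, 0], [0, 0, -0.03, 0], [0, 0, -0.03, 0], [0, 0, -0.02, 0]],
  ],
  force=45,
)

```text
time: 9.97
tool_pos: [0.4939, 0.044, 0.2998]
tool_rot: [-3.141, 0.003, -3.138]
contact_force: [0.7, -0.8, -1.1]
opening: 0.0131
```

step_arm(
  moves=[
    [[0, 0, -0.01, 0], [0, -0.01, -0.005, 0], [0, -0.02, 0, 0], [0, -0.03, 0, 0], [0, -0.035, 0, 0], [0, -0.035, 0, 0], [0, -0.035, 0, 0], [0, -0.035, 0, 0]],
  ],
)

```text
time: 10.63
tool_pos: [0.4933, -0.158, 0.3109]
tool_rot: [3.141, -0.002, -3.138]
contact_force: [1.4, 0.0, -1.0]
opening: 0.0131
```

step_arm(
  moves=[
    [[0, -0.035, 0, 0], [-0.005, -0.035, 0, 0], [-0.008, -0.03, 0, 0], [-0.007, -0.02, 0, 0], [0, -0.01, 0, 0], [0, -0.005, 0, 0], [0, 0, 0, 0], [0, 0, 0, 0]],
  ],
)

```text
time: 11.3
tool_pos: [0.5143, -0.2901, 0.3116]
tool_rot: [3.141, -0.001, -3.138]
contact_force: [-0.3, -0.3, -1.8]
opening: 0.0129
```

```bash
python3 - <<'E'
from h import *
s=robot.observe();print(s['tool_pos'],s['tool_rot'],s['contact_force'],s['torque'],s['opening'],s['time'],s['qpos'])
c=cam("wrist","w8");crop(c,220,60,200,160,4,"w8c")
c=cam("scene","s8");crop(c,330,130,140,180,3.5,"s8c")
c=cam("side","d8");crop(c,260,100,160,140,4,"d8c")
E
```

```text
[ 0.51431457 -0.29008889  0.31157801] [ 3.14072506e+00 -5.45442562e-04 -3.13804496e+00] [-0.3246593  -0.30827973 -1.75480126] [ 0.08914171 -0.01223825 -0.03500623] 0.012855092302022612 11.3 [-6.43497635e-01  4.22041898e-01  1.17124345e+00  3.63498436e-04
  1.54926551e+00 -2.21784941e+00]
```

View pics/w8c.png

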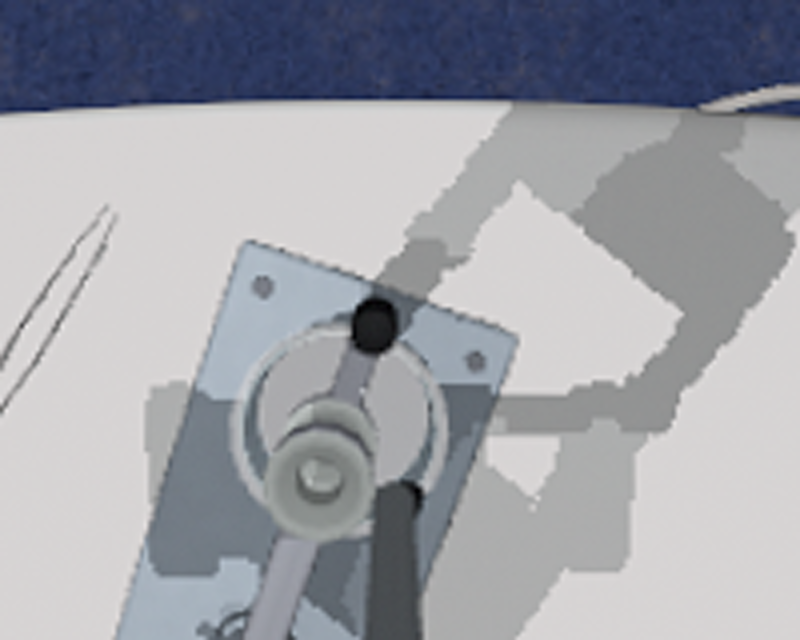

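View pics/s8c.png

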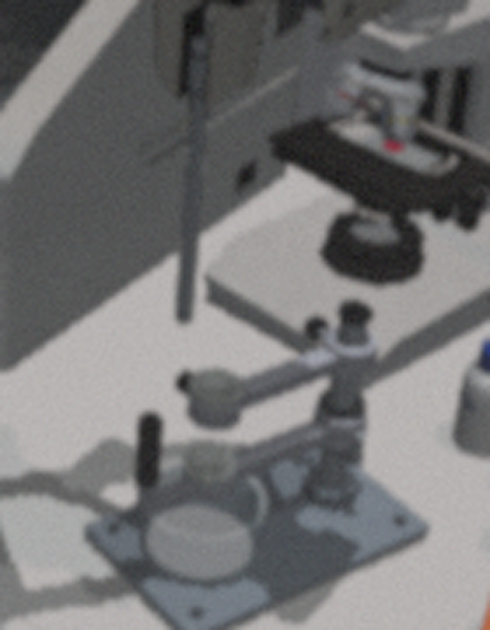

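View pics/d8c.png

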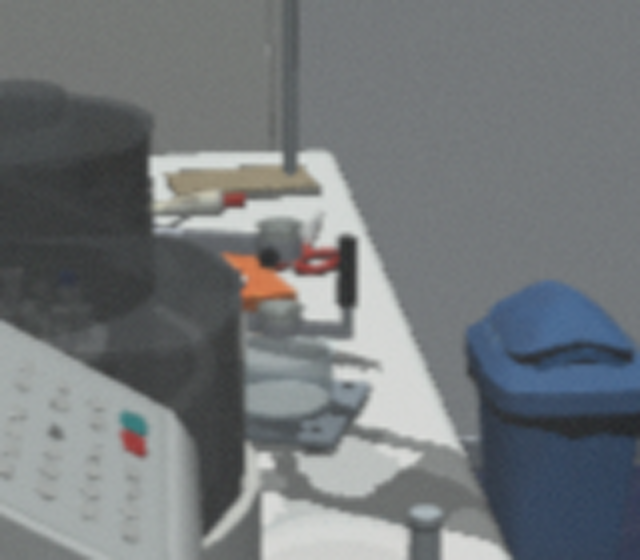

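```bash
python3 - <<'E'
from h import *
w=cam("wrist");c=cam("scene");d=cam("side")
t=robot.observe()['tool_pos'];zt=t[2]-.147058+.008
W=lambda u,v:(220+u/4,60+v/4)
S=lambda u,v:(330+u/3.5,130+v/3.5)
D=lambda u,v:(260+u/4,100+v/4)
print("tip z",zt)
print("mouth w",onplane(w,*W(320,478),.136),"s",onplane(c,*S(214,384),.136),"d",onplane(d,*D(281,226),.136))
print("tip w",onplane(w,*W(400,492),zt),"s",onplane(c,*S(184,320),zt),"d",onplane(d,*D(290,171),zt), tri(ray(c,*S(184,320)),ray(d,*D(290,171))))
for z in (zt,zt+.1):
    X=[t[0],t[1],z]
    p=proj(c,X);print("S",(p[0]-330)*3.5,(p[1]-130)*3.5);p=proj(d,X);print("D",(p[0]-260)*4,(p[1]-100)*4);p=proj(w,X);print("W",(p[0]-220)*4,(p[1]-60)*4)
E
```

```text
tip z 0.17308021433160362
mouth w [ 0.51786255 -0.31095041  0.136     ] s [ 0.5165537 -0.3119634  0.136    ] d [ 0.51902143 -0.29433095  0.136     ]
tip w [ 0.51275334 -0.28898993  0.17308021] s [ 0.512456   -0.29182497  0.17308021] d [ 0.51345745 -0.28816866  0.17308021] [ 0.51326734 -0.29130067  0.1723628 ]
S 183.77574702814323 317.0258520254104
D 287.60165873523033 170.3338821900195
W 395.4123333680477 500.0683121193845
S 195.81240585562742 159.72790805144746
D 286.2464553770578 8.8523979058304
W 396.6329318459552 642.3403084249572
```

step_arm(
  moves=[
    [[-0.0047, -0.021, 0, 0], [0, 0, 0.025, 0], [0, 0, 0, 0], [0, 0, 0, 0]],
  ],
)

```text
time: 11.93
tool_pos: [0.5189, -0.3111, 0.2857]
tool_rot: [3.139, -0.003, -3.138]
contact_force: [0.9, -0.2, 0.1]
opening: 0.0129
```

```bash
python3 - <<'E'
from h import *
s=robot.observe();print(s['tool_pos'],s['tool_rot'],s['contact_force'],s['torque'],s['opening'],s['time'])
c=cam("wrist","w9");crop(c,220,80,200,150,4,"w9c")
c=cam("scene","s9");crop(c,350,180,90,90,7,"s9c")
c=cam("side","d9");crop(c,290,100,80,100,6,"d9c")
E
```

```text
[ 0.51888527 -0.31107465  0.28570946] [ 3.13917140e+00 -2.67326262e-03 -3.13821561e+00] [ 0.8622936  -0.22840169  0.10912671] [ 0.09037869 -0.04705493 -0.01897087] 0.012907918080382195 11.9333
```

View pics/w9c.png

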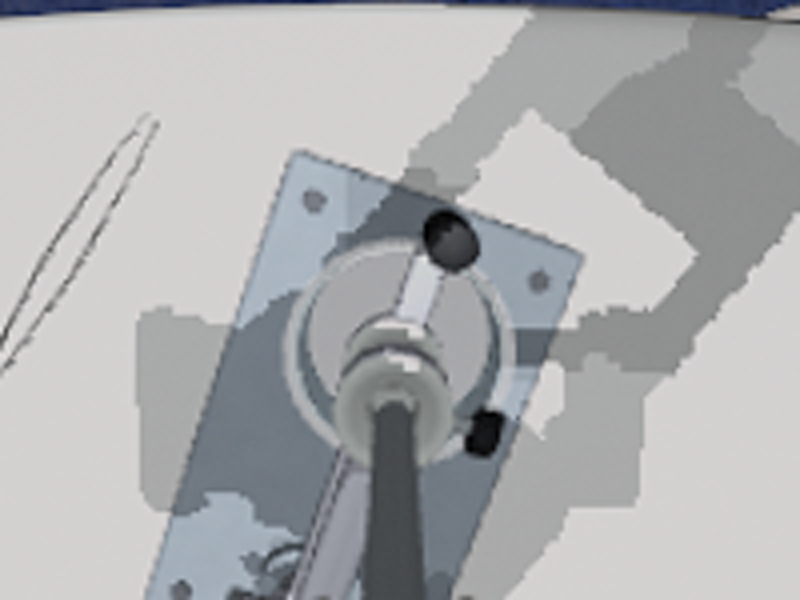

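View pics/s9c.png

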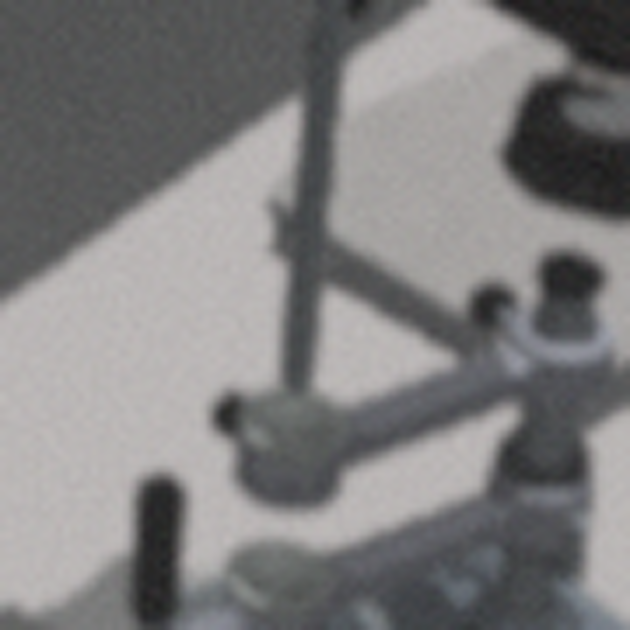

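View pics/d9c.png

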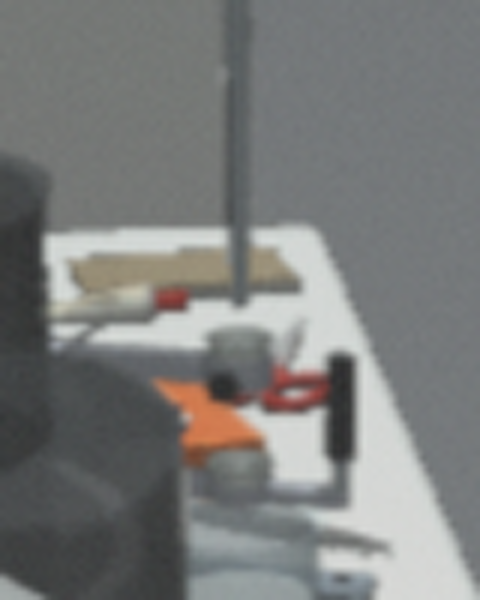

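step_arm(
  moves=[
    [[0, 0, 0.008, 0], [0, 0, 0.006, 0], [0, 0, 0.005, 0], [0, 0, 0, 0]],
  ],
)

```text
time: 12.42
tool_pos: [0.519, -0.3114, 0.2662]
tool_rot: [3.14, -0.002, -3.138]
contact_force: [0.3, -0.3, -0.4]
opening: 0.0131
```

step_arm(
  moves=[
    [[0, 0, 0.004, 0], [0, 0, 0.004, 0], [0, 0, 0.004, 0], [0, 0, 0, 0]],
  ],
)

```text
time: 12.75
tool_pos: [0.5192, -0.3117, 0.2547]
tool_rot: [3.141, -0.001, -3.138]
contact_force: [-0.3, 0.9, -1.0]
opening: 0.0129
```

step_arm(
  moves=[
    [[0, 0, 0.006, 0], [0, 0, 0.006, 0], [0, 0, 0.006, 0], [0, 0, 0.006, 0], [0, 0, 0.004, 0], [0, 0, 0, 0], [0, 0, 0, 0]],
  ],
)

```text
time: 13.33
tool_pos: [0.5194, -0.3118, 0.2275]
tool_rot: [3.141, -0.0, -3.138]
contact_force: [-0.2, 0.6, 0.4]
opening: 0.013
```

```bash
python3 - <<'E'
from h import *
s=robot.observe();print(s['tool_pos'],s['tool_rot'],s['contact_force'],s['torque'],s['opening'],s['time'])
c=cam("wrist","w10");crop(c,220,100,200,150,4,"w10c")
c=cam("scene","s10");crop(c,350,180,90,90,7,"s10c")
c=cam("side","d10");crop(c,290,120,80,100,6,"d10c")
E
```

```text
[ 0.51943843 -0.31184153  0.22745898] [ 3.14126877e+00 -3.18527233e-04 -3.13839117e+00] [-0.23892178  0.60910572  0.44027267] [ 0.0942743  -0.06549888  0.00499362] 0.012965974456607715 13.3333
```

View pics/w10c.png

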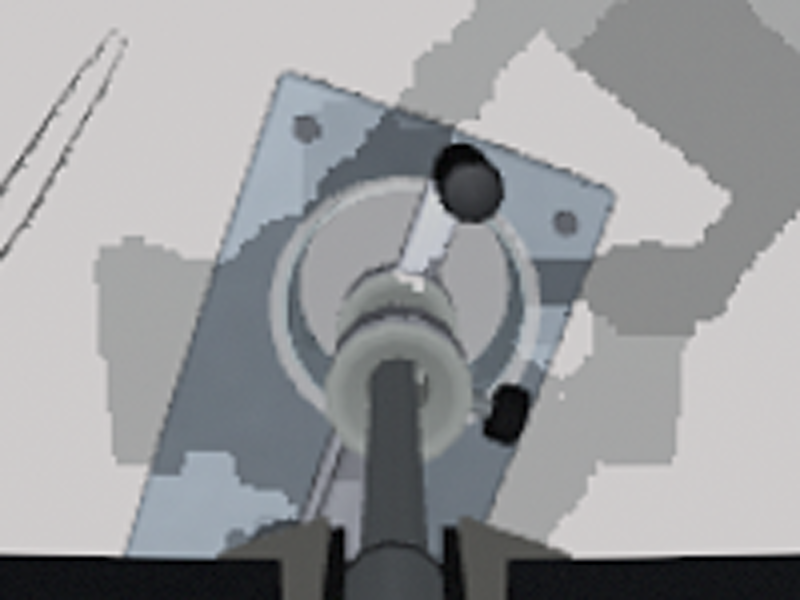

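View pics/s10c.png

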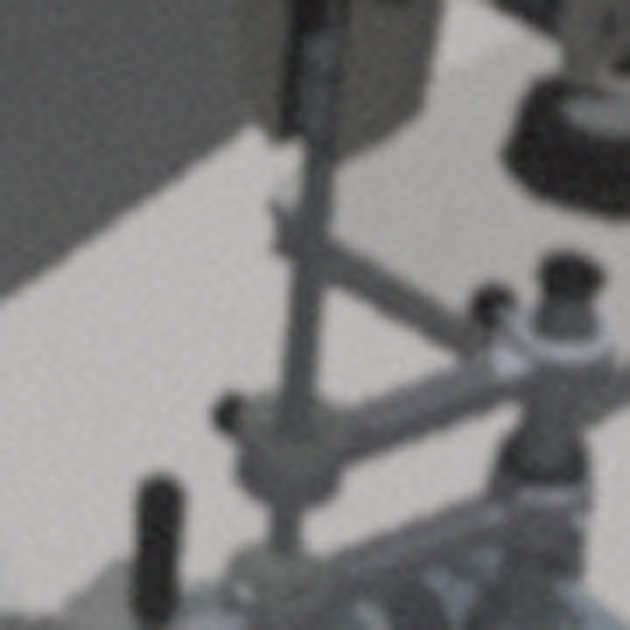

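View pics/d10c.png

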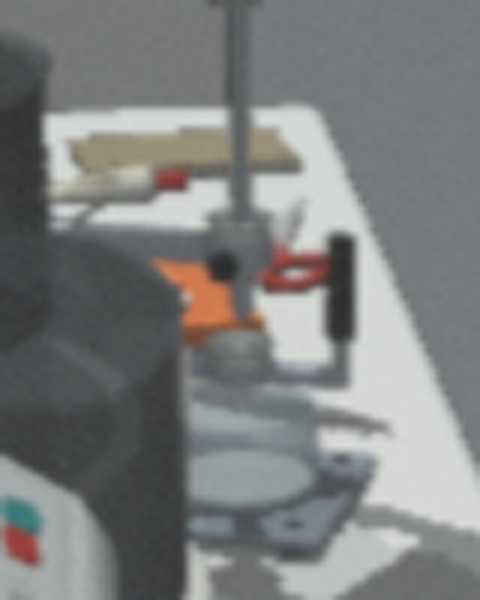

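step_arm(
  moves=[
    [[0, 0.0008, 0.004, 0], [0, 0, 0.004, 0], [0, 0, 0.004, 0], [0, 0, 0.003, 0], [0, 0, 0, 0]],
  ],
)

```text
time: 13.9
tool_pos: [0.5191, -0.3108, 0.2117]
tool_rot: [3.141, -0.001, -3.138]
contact_force: [0.6, -0.1, -1.0]
opening: 0.0131
```

step_arm(
  moves=[
    [[0, 0, 0.004, 0], [0, 0, 0.004, 0], [0, 0, 0.004, 0], [0, 0, 0.003, 0], [0, 0, 0, 0]],
  ],
)

```text
time: 14.32
tool_pos: [0.5192, -0.3109, 0.1968]
tool_rot: [3.141, -0.001, -3.138]
contact_force: [0.6, -0.2, -1.0]
opening: 0.0129
```

step_arm(
  moves=[
    [[0, 0, 0.006, 0], [0, 0, 0.006, 0], [0, 0, 0.005, 0], [0, 0, 0.004, 0], [0, 0, 0.003, 0], [0, 0, 0, 0], [0, 0, 0, 0]],
  ],
)

```text
time: 14.9
tool_pos: [0.5195, -0.3111, 0.1736]
tool_rot: [3.141, -0.0, -3.138]
contact_force: [0.2, -1.0, -0.3]
opening: 0.0132
```

```bash
python3 - <<'E'
from h import *
s=robot.observe();print(s['tool_pos'],s['tool_rot'],s['contact_force'],s['torque'],s['opening'],s['time'])
c=cam("wrist","w11");crop(c,220,120,200,150,4,"w11c")
c=cam("scene","s11");crop(c,350,190,90,110,5.4,"s11c")
c=cam("side","d11");crop(c,290,120,80,100,6,"d11c")
E
```

```text
[ 0.51946924 -0.31108428  0.17359337] [ 3.14144838e+00 -1.12604250e-04 -3.13838351e+00] [ 0.22578819 -1.04128233 -0.31459958] [ 0.07814707 -0.00563972  0.035231  ] 0.013243402124673438 14.9
```

View pics/w11c.png

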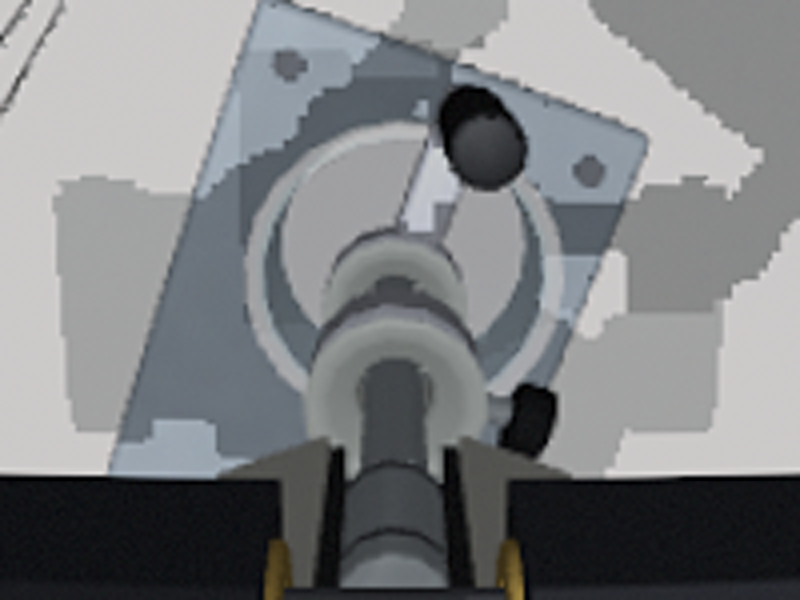

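View pics/s11c.png

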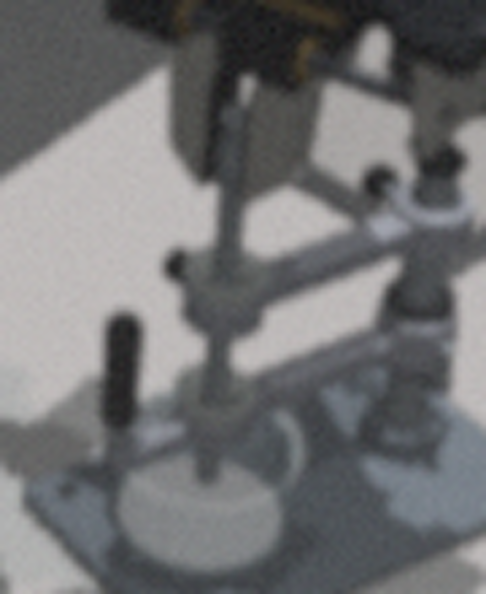

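View pics/d11c.png

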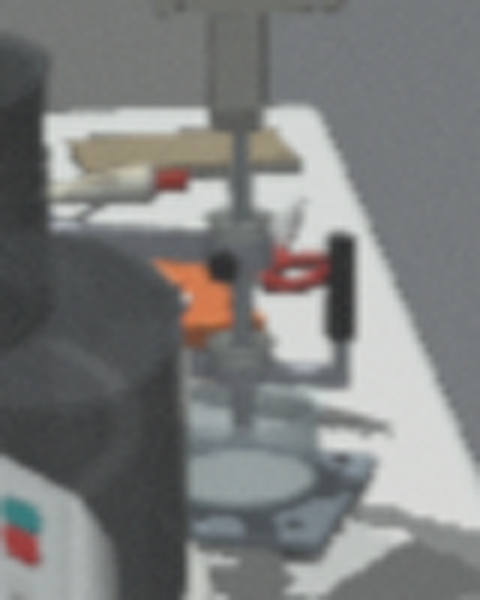

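```bash
python3 - <<'E'
from h import *
c=cam("scene");d=cam("side")
p=(350+208/5.4,190+481/5.4);q=(290+242/6,120+428/6)
print(tri(ray(c,*p),ray(d,*q)))
for z in (.02,.03,.035,.04,.05): print(z,proj(c,[.5175,-.311,z]),proj(d,[.5175,-.311,z]))
print(p,q)
print("handle",onplane(c,350+123/5.4,190+320/5.4,.13),"lowmouth ref")
s=robot.observe();print(s['contact_force'],s['opening'],np.abs(s['qvel']).max())
E
```

```text
[ 0.51797784 -0.31382154  0.03404048]
0.02 (np.float64(386.9711520748408), np.float64(283.4540953137953)) (np.float64(330.796071009652), np.float64(196.7424277240054))
0.03 (np.float64(387.2969615159387), np.float64(279.8732945723366)) (np.float64(330.76191772130784), np.float64(193.24131890642246))
0.035 (np.float64(387.46123479570383), np.float64(278.06785308481255)) (np.float64(330.7447625626509), np.float64(191.4827158508245))
0.04 (np.float64(387.62643069674596), np.float64(276.25227155057473)) (np.float64(330.7275547396302), np.float64(189.71871408612898))
0.05 (np.float64(387.9596216290187), np.float64(272.5903447098133)) (np.float64(330.692980127469), np.float64(186.17441468273879))
(388.51851851851853, 279.0740740740741) (330.3333333333333, 191.33333333333331)
handle [ 0.47504973 -0.29730521  0.13      ] lowmouth ref
[ 0.17000798  0.57777236 -1.18617431] 0.012803023854844225 0.0016474723411010268
```

Camera and kinematics agree that the tip is at z ≈ 34 mm. The arm is home, forces are near zero and everything is still, so I'm handing in.

```bash
python3 -c "
from cell import robot
print(robot.hand_in())"
```

```text
the job is handed in; nothing more can be done
None
```

The job is handed in. The lower bearing arm is home, and the long shaft hangs through both bearings with its tip in the dish, held in the gripper at 45 N. `hand_in` reports no verdict, so this rests on my own checks.

- **Lower arm:** I pushed the handle with closed fingers until it met its stop; the force rose to about 8 N with no further travel. In the last picture the handle top is at about (0.475, -0.297), within 1 to 2 mm of where it was right after the push.
- **Shaft:** I gripped the long one by its hub (opening 13 mm), lifted it out and lined its tip up with the upper mouth using all three cameras. It went down through both bearings with the force staying within noise, about 1 N.
- **Last checks:** The tip is about 34 mm above the worktop, by the arm's position (34.5 mm) and by the scene and side cameras together (34.0 mm). Outside force is about 1 N and the arm is still. In the pictures the dish looks unmoved; the short shaft was still in its hole when I last looked at it, after gripping the long one.
- **Disagreement:** The camera estimates of the stand axis differed by 2 to 4 mm, and the tip position from the last two views was about 3 mm off in y. I put both down to calibration, since the shaft passed freely through the bores.

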